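# Lock the lathe tailstock, seat the centre, release the lock

### The arm

A 6-joint arm with a two-finger parallel gripper is mounted at the origin on the work surface. World frame = base frame: x ahead of the robot, y to its left, z up, the work surface at z = 0. Lengths are in m, angles in rad, forces in N, time in s.
With the tool pointing down it reaches from about 0.25 to 0.775 m from the base axis. Payload 8.9 kg.
Tool frame: the origin (TCP) lies midway between the tips of the shut fingers; the grasp point (between the pads) lies behind it (manip.tcp_to_grasp is the z of the grasp point in the tool frame, in m); z points along the fingers, y is the line along which they close (so a half turn about z gives the same grasp; the last joint's range is limited). The gripper opens to 85 mm and grips with 20 to 120 N. Pads are 22 mm wide; open, the fingers measure 114 mm over their backs; the gripper's body (76 mm by 85 mm) begins 54 mm behind the grasp point. The pads swing forward as they close: fully open they stand 13 mm farther back than shut.
Start: joints at [1.141, 0.291, -0.153, 1.127, 0, 1.431], TCP at [0.151, 0.503, 0.207] pointing down, gripper open.
Joint ranges: [-2.52, 2.52], [-0.91, 1.74], [-1.3, 1.37], [-1.96, 2.02], [-1.52, 1.47], [-3.14, 3.14]. Speed limits (rad/s): [2.22, 2.22, 2.79, 3.14, 3.14, 3.14].

### API

Orientations are given as a unit quaternion [x, y, z, w].
In Python, from station import manip, grip, planner, optics, job gives the robot as it stands. Calls block until the motion is done:
- manip.move_pose(position, orientation): joint-space move of the TCP to a pose.
- manip.line_to(position, frame=None, speed=0.15, contact_N=None): straight line of the TCP; frame=None keeps the orientation; speed is the mean speed in m/s. With contact_N (N) it stops when the force on the tool has changed by that much, and returns True; else False.
- manip.move_j(angles): joint-space move.
- grip(opening, f_grip=None): opening from 0.0 (shut) to 1.0 (fully open); f_grip is the grip in N (None keeps the last); returns when the fingers have stopped.
- manip.sleep(seconds).
- planner.inverse_kinematics(position, orientation): joint angles nearest the present ones, or None.
- manip.get_state(): the state.
- optics.camera(name): name is "scene" or "side" or "wrist"; returns a dict with "img" (480x640x3 uint8, red, green, blue), "intrinsics" (3x3 intrinsics, pixels), "view" (4x4, takes a point from world to camera coordinates); the wrist camera has in their place "T_tool_cam" (4x4, takes a point from camera to tool coordinates, whose origin is the TCP and whose axes are the flange's). Camera axes: x right, y up, looking along -z (the intrinsics and any distortion apply to the point x, -y, -z); pixel columns grow to the right and rows downward; lengths in m; the calibration is good to about 2 mm. The wrist camera is an equidistant fisheye: a pixel r from the principal point sees the ray r / f radians off the axis. A picture is of the moment at which its call begins: read the wrist's pose just before it. There is no depth.
A pose or a line that the arm cannot do raises manip.MotionError and nothing moves.
- job.hand_in(): hands the job in; it is judged then, once.
The state is a dict: "time": time; "joint_positions": joint angles; "qd": joint speeds; "effort": joint torques, N m; "tool_pos": TCP position; "ee_rot": TCP orientation; "wrist_force": force on the tool from outside, world axes, zero at the start; "ft_torque": the same for the moment, N m; "gripper_width": opening from 0.0 (shut) to 1.0 (fully open); "grip_force": force on a finger pad.
Only numpy, scipy, OpenCV 4.12 (cv2) and the standard library are available. Lean on these libraries where they do the work, as an engineer would, in place of code of your own. Each camera call takes 0.05 s, during which the arm holds its last target. There are 200 camera calls.

### The job

On the wood lathe, push the red-tipped lock lever down from above with closed fingers until it stays down by itself and brakes the tailstock. Then push the brass-faced centre straight into the tailstock until it is firmly seated: lean on it with about 18 N for a second, never more than 28 N. Finally flick the lever back up to release the brake and let go, leaving the tailstock where it stood on the bed and the other things on the bench alone; do not bear on the lever with more than about 30 N while locking.

Things in the scene. Friction and masses are not known exactly. Their poses are not given: they have to be found in the camera images.
- tailstock: Green cast tailstock that slides along the lathe bed (its y axis). Origin: on the bed top, 70 mm over the bench, under its middle. x points across the bed away from the robot, -y to the headstock, z up. Foot 110 x 110 x 30 mm, column 70 x 80 mm, barrel top at z = 159 mm, handwheel at y = 97 mm. Slides at a push of about 2.5 N; with the lever locked its brake holds about 35 N.
- lever_hinge (a point): Middle of the lock lever's hinge, at x = -70, y = 0, z = 50 mm of the tailstock. The hinge axis is the tailstock's y axis.
- lock_lever (a joint): Lock lever's angle: 0 = released, pointing to the tailstock's -x (to the robot) and 45 degrees up; grows as it is pushed down; 0.8 = hard stop, level. A spring drives it up below 0.5 and down above 0.5, where it stays locked. Pushing down takes about 10 N at the red tip at first, falling towards 0.5, then it snaps down. Lifting out of lock takes about 5 N at the tip.
- lever_tip (a point): Middle of the red paddle at the lever's end, 115 mm from the hinge. The paddle is 45 mm long (along the lever), 24 mm wide (along the tailstock's y), 14 mm thick. Behind it a dark rod of 12 mm diameter runs to the hinge.
- lever_handle: The part of the lever that is touched: rod and red paddle. Origin on the hinge; at joint 0 its axes are parallel to the tailstock's.
- centre: Centre to be seated: brass disc, 36 mm diameter, 8 mm thick, on an 18 mm shank in the quill. Origin: middle of its flat outer face, which looks to the tailstock's -y and starts at y = -120 to -143 mm; push it to +y. After 7 N of friction the taper seats with the face anywhere from y = -108 to -100 mm (unseen, differs each time); then the push rises 5 N per mm and springs back when let go.
- spray_can: Blue spray can, 54 mm diameter, 160 mm tall, standing on the bench; origin under its base. Leave it alone.
- dish: Shallow steel dish, 120 mm diameter, 25 mm high; origin under its base. Leave it alone.
- spanner: Steel spanner lying flat on the bench; leave it alone.
- blank: Round wood blank, 100 mm diameter, 45 mm high, on the bench in front of the lathe; leave it alone.
- quill_mouth (a point): Middle of the mouth of the steel quill (30 mm diameter) in which the centre slides: y = -85, z = 125 mm of the tailstock. The barrel behind it, 68 mm diameter, runs from y = -55 to +65 mm. Headstock and wood bowl on the lathe's other end are at least 170 mm away from the centre's face.

How it is judged:
By the outcome, as a careful person would: the job done as asked, in the order asked, and still so for the second after the job is handed in, with the robot touching nothing.
It also fails if it takes over 64 s, if anything falls off the work surface, if the arm or the gripper's body presses on something with over 40 N, if the wrist force passes 120 N, or if a joint passes its speed limit or range.

## Working session

There is one attempt and no reset: what is moved stays moved. The work goes in short steps, each a Python script; the robot and the scene stay as the last script left them, time stands still between calls to the robot, and variables do not carry over. Pictures are saved under pics/ and viewed, at most 10 in all, crops included, and the job is handed in when it is done.

```bash
mkdir -p pics; ls; python3 - <<'E'
from station import manip, optics
import cv2,numpy as np
s=manip.get_state();print(s)
for n in("scene","side"):
    c=optics.camera(n);cv2.imwrite(f"pics/{n}0.png",c["img"][:,:,::-1]);np.savez(f"pics/{n}0.npz",K=c["intrinsics"],V=c["view"]);print(n,c["intrinsics"],c["view"],[k for k in c])
E
```

```text
pics
{'time': 0.0, 'joint_positions': array([ 1.14066844e+00,  2.91280355e-01, -1.54121368e-01,  1.12669129e+00,
        1.12810216e-05,  1.43149617e+00]), 'qd': array([-0.00082347,  0.00060256, -0.00023445,  0.00129225,  0.00102838,
        0.00037705]), 'effort': array([ 2.43563460e-03, -5.37138999e+01,  3.31373942e+01,  1.58986053e-02,
       -1.34006891e-04, -2.16923132e-05]), 'tool_pos': array([0.15033904, 0.50253107, 0.20673413]), 'ee_rot': array([ 1.44901913e-01,  9.89445812e-01, -6.20657919e-04, -1.87522025e-04]), 'wrist_force': array([ 0.0580841 ,  0.22109344, -0.64771422]), 'ft_torque': array([-7.83920228e-03, -1.94491089e-02,  8.77658124e-06]), 'grip_force': 0.0, 'gripper_width': 0.9966673355654496}
scene [[496.46835166   0.         327.34420853]
 [  0.         496.46835166 238.79954344]
 [  0.           0.           1.        ]] [[-1.59564532e-03  9.99884112e-01  1.51398677e-02 -9.15744904e-04]
 [-7.07782362e-01 -1.18245067e-02  7.06331586e-01  2.76918372e-01]
 [ 7.06428752e-01 -9.58867664e-03  7.07719207e-01 -1.40383394e+00]
 [ 0.00000000e+00  0.00000000e+00  0.00000000e+00  1.00000000e+00]] ['img', 'intrinsics', 'view']
side [[471.00103196   0.         314.33284415]
 [  0.         471.00103196 229.61564863]
 [  0.           0.           1.        ]] [[ 0.95522724 -0.29573868 -0.00891914 -0.49472386]
 [ 0.20766945  0.64868464  0.73217596 -0.20912219]
 [-0.21074705 -0.70124666  0.68105713 -1.08490911]
 [ 0.          0.          0.          1.        ]] ['img', 'intrinsics', 'view']
```

View pics/scene0.png

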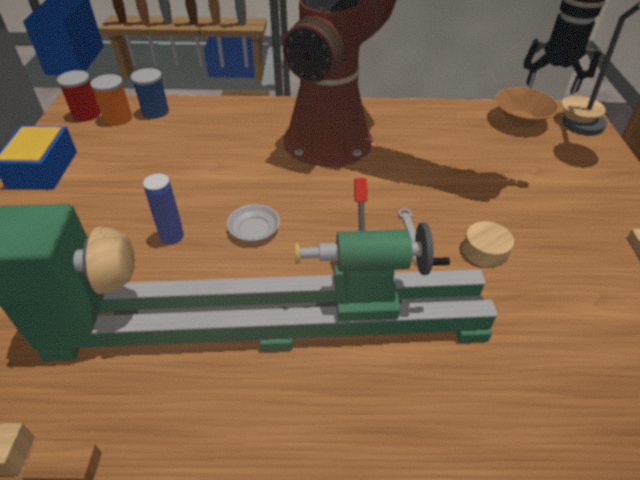

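View pics/side0.png

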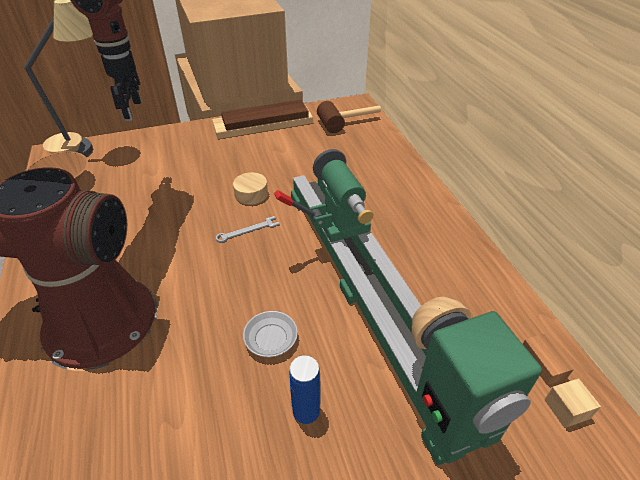

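The scene view shows the red paddle near (361,190), the brass face near (297,253) and the handwheel near (425,249). The side view shows the brass disc near (366,214) and the paddle near (285,199).

```bash
cat > h.py <<'E'
import numpy as np,cv2
def load(n):
    d=np.load(f"pics/{n}0.npz");return d["K"],d["V"],cv2.imread(f"pics/{n}0.png")[:,:,::-1]
F=np.diag([1,-1,-1.])
def P(K,V): return K@F@V[:3]
def tri(a,b,Ka,Va,Kb,Vb):
    X=cv2.triangulatePoints(P(Ka,Va),P(Kb,Vb),np.array(a,float).reshape(2,1),np.array(b,float).reshape(2,1));return (X[:3]/X[3]).ravel()
def onplane(p,K,V,z):
    d=V[:3,:3].T@F@np.linalg.inv(K)@np.array([p[0],p[1],1.]);c=-V[:3,:3].T@V[:3,3];return c+d*(z-c[2])/d[2]
def proj(X,K,V): 
    q=P(K,V)@np.append(X,1);return q[:2]/q[2]
E
python3 - <<'E'
from h import *
Ks,Vs,S=load("scene");Kd,Vd,D=load("side")
def seg(I,box,kind):
    x0,y0,x1,y1=box;h=cv2.cvtColor(I[y0:y1,x0:x1].copy(),cv2.COLOR_RGB2HSV).astype(int)
    H,Sa,Va=h[...,0],h[...,1],h[...,2]
    m=((H<8)|(H>172))&(Sa>150)&(Va>80) if kind=="r" else (H>15)&(H<30)&(Sa>80)&(Va>110)
    n,l,st,ce=cv2.connectedComponentsWithStats(m.astype(np.uint8))
    i=1+np.argmax(st[1:,4]);print(kind,st[i]+[x0,y0,0,0,0],ce[i]+[x0,y0]);return ce[i]+[x0,y0]
r=tri(seg(S,(340,170,380,210),"r"),seg(D,(265,180,305,215),"r"),Ks,Vs,Kd,Vd)
b=tri(seg(S,(290,238,312,270),"b"),seg(D,(350,195,380,228),"b"),Ks,Vs,Kd,Vd)
print("red",r,"brass",b)
a=cv2.resize(S[170:345,270:510].copy(),None,fx=3.3,fy=3.3,interpolation=2);cv2.imwrite("pics/sc1.png",a[:,:,::-1])
a=cv2.resize(D[140:260,260:400].copy(),None,fx=5,fy=5,interpolation=2);cv2.imwrite("pics/sd1.png",a[:,:,::-1])
E
```

```text
r [354 178  13  24 289] [360.23529412 189.21453287]
r [274 190  19  16 159] [283.10062893 197.53459119]
b [294 242   7  22 113] [296.73451327 251.73451327]
b [358 210  15  14 162] [365.17901235 216.2962963 ]
red [0.46236661 0.05991487 0.20339514] brass [ 0.62063879 -0.05265157  0.19757239]
```

View pics/sc1.png

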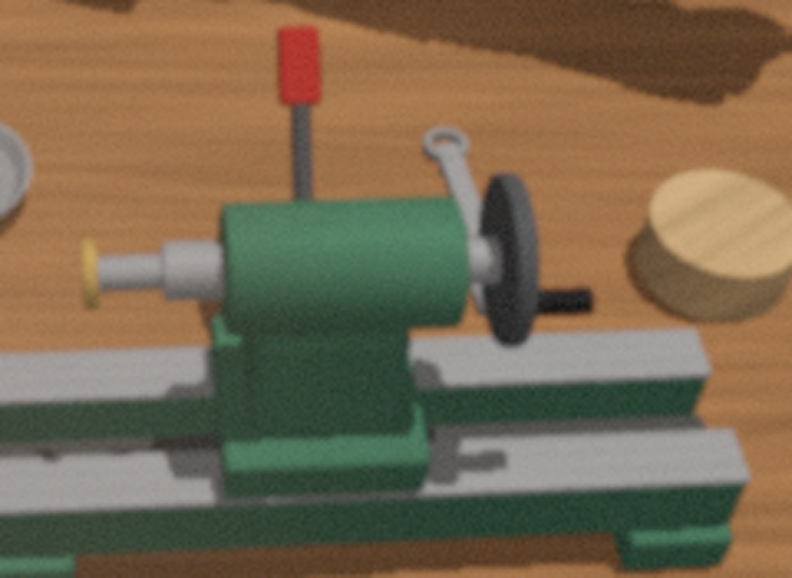

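View pics/sd1.png

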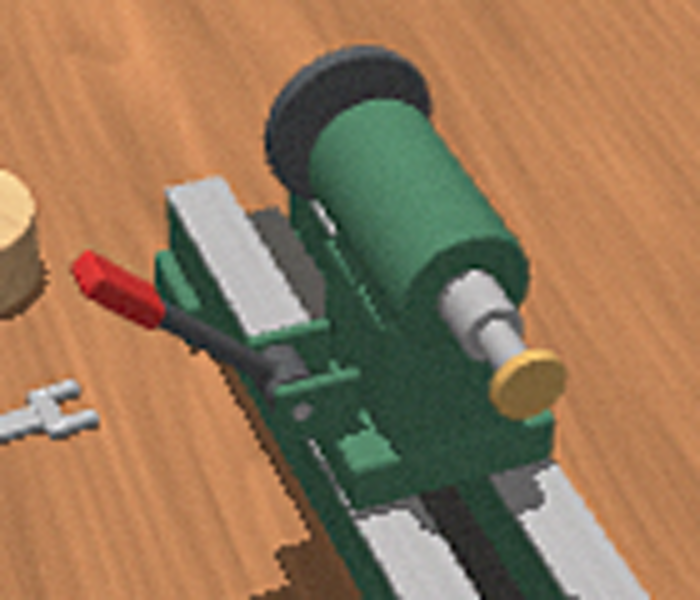

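The crops show the lever with its hinge and the brass disc clearly. The bed edges are straight: the front edge runs (270,326)→(495,316) and the rear edge (270,277)→(481,270). I'll get the yaw from these.

```bash
python3 - <<'E'
from h import *
Ks,Vs,S=load("scene");Kd,Vd,D=load("side")
for a,b in(((270,326.1),(494.8,316.1)),((270,277),(480.6,270.3)),((103,332),(494.8,316.1))):
    A,B=onplane(a,Ks,Vs,.07),onplane(b,Ks,Vs,.07);d=B-A;print(A,B,"yaw",np.arctan2(-d[0],d[1]))
r=np.array([.46237,.05991,.2034]);b=np.array([.62064,-.05265,.1976])
for yaw in(-.02,0,.02,.04,.06):
    R=np.array([[np.cos(yaw),-np.sin(yaw)],[np.sin(yaw),np.cos(yaw)]]);print(yaw,R.T@(b-r)[:2], "expect x .151; origin",r[:2]-R@[-.1513,0])
# fit model: yaw,x,y, centre c
from scipy.optimize import least_squares
import itertools
def pts(p):
    x,y,w,c=p;R=np.array([[np.cos(w),-np.sin(w),0],[np.sin(w),np.cos(w),0],[0,0,1]]);T=np.array([x,y,.07])
    return [T+R@np.array(q) for q in((-.1513,0,.1313),(0,c+.002,.125),(0,.065+.0,.125))]
obs=[((360.2,189.2),(283.1,197.5)),((296.7,251.7),(365.2,216.3))]
def res(p):
    q=pts(p);o=[]
    for X,(s,d) in zip(q,obs): o+=list(proj(X,Ks,Vs)-s)+list(proj(X,Kd,Vd)-d)
    return o
f=least_squares(res,[.62,.06,.02,-.13]);print(f.x,np.round(f.fun,1))
E
```

```text
[ 0.67970636 -0.09992606  0.07      ] [0.65310802 0.30308978 0.07      ] yaw 0.06590268499729048
[ 0.56653645 -0.10933147  0.07      ] [0.54332868 0.30122591 0.07      ] yaw 0.056467369084226234
[ 0.6954824 -0.3873665  0.07     ] [0.65310802 0.30308978 0.07      ] yaw 0.06129468264065695
-0.02 [ 0.1604894 -0.1093723] expect x .151; origin [0.61363974 0.0568842 ]
0 [ 0.15827 -0.11256] expect x .151; origin [0.61367 0.05991]
0.02 [ 0.1559873  -0.11570268] expect x .151; origin [0.61363974 0.0629358 ]
0.04 [ 0.1536422  -0.11879908] expect x .151; origin [0.61354898 0.06596039]
0.06 [ 0.15123565 -0.12184796] expect x .151; origin [0.61339774 0.06898255]
[ 0.6124773   0.06938472  0.05820751 -0.12380414] [ 0.   0.9 -0.7  0.3 -0.   1.  -1.   0.5]
```

```bash
cat > g.py <<'E'
import numpy as np
from scipy.spatial.transform import Rotation as Ro
from station import manip,grip,planner,optics,job
W=.058;O=np.array([.6127,.0693,.07]);RW=Ro.from_euler('z',W)
def w(x,y,z): return O+RW.apply([x,y,z])
def rot(zx,s=1):  # tool z given in tailstock axes; tool x along s*tailstock y (columns x,y,z)
    z=np.array(zx,float);z/=np.linalg.norm(z);x=np.array([0,s,0.]);return (RW*Ro.from_matrix(np.c_[x,np.cross(z,x),z])).as_quat()
def lev(el,r=.112,up=.007):  # point on paddle top (up>0) in tailstock
    c,s=np.cos(el),np.sin(el);return np.array([-.07-r*c+up*s,0,.05+r*s+up*c])
def F(): return manip.get_state()["wrist_force"]
E
python3 - <<'E'
from g import *
print(manip.tcp_to_grasp)
for s in(1,-1):
  for nm,p,q in(("above",(-.146,0,.22),rot([0,0,-1],s)),("low",(-.185,0,.057),rot([0,0,-1],s)),("ctr",(0,-.16,.11),rot([0,0,-1],s)),
    *((f"tilt{t}",(-.19,0,.03),rot([np.cos(np.radians(t)),0,-np.sin(np.radians(t))],s)) for t in(20,35,45,55)),
    *((f"tiltup{t}",(-.15,0,.12),rot([np.cos(np.radians(t)),0,-np.sin(np.radians(t))],s)) for t in(20,35,45,55))):
    j=planner.inverse_kinematics(w(*p),q);print(s,nm,None if j is None else np.round(j,2))
E
```

```text
-0.0187
1 above [-0.03  0.15 -0.11  1.3   0.    1.49]
1 low [-0.03  0.18 -0.52  0.86  0.    1.48]
1 ctr [-0.26  0.5   0.1   1.17  0.    1.25]
1 tilt20 None
1 tilt35 None
1 tilt45 None
1 tilt55 [-0.12 -0.15 -1.26 -0.14  0.1   1.43]
1 tiltup20 None
1 tiltup35 None
1 tiltup45 [-0.12 -0.33 -1.21 -0.09  0.13  1.44]
1 tiltup55 [-0.09 -0.27 -1.01  0.22  0.09  1.45]
-1 above [-0.03  0.15 -0.11  1.3   0.   -1.65]
-1 low [-0.03  0.18 -0.52  0.86  0.   -1.66]
-1 ctr [-0.26  0.5   0.1   1.17  0.   -1.89]
-1 tilt20 None
-1 tilt35 None
-1 tilt45 None
-1 tilt55 [-0.12 -0.15 -1.26 -0.14  0.1  -1.72]
-1 tiltup20 None
-1 tiltup35 None
-1 tiltup45 [-0.12 -0.33 -1.21 -0.09  0.13 -1.7 ]
-1 tiltup55 [-0.09 -0.27 -1.01  0.22  0.09 -1.69]
```

```bash
python3 - <<'E'
from g import *
q=rot([0,0,-1]);grip(0.0,40)
e0=np.pi/4
a=lev(e0,.112); a[0]+=.006   # finger tip edge (toward robot) touches first
manip.move_pose(w(a[0],0,a[2]+.09),q)
f0=F();print("t",manip.get_state()["time"],f0)
hit=manip.line_to(w(a[0],0,a[2]-.01),speed=.03,contact_N=3)
p=manip.get_state()["tool_pos"];print("hit",hit,p,"expected z",.07+a[2],F()-f0)
dz=p[2]-(.07+a[2]); print("dz",dz)
for e in np.arange(e0-.06,.05,-.06):
    b=lev(e,.112);off=.006*np.sin(e)/np.sin(e0)
    manip.line_to(w(b[0]+off,0,b[2]+dz*np.sin(e)/np.sin(e0)),speed=.04)
    f=F()-f0;print(round(e0-e,2),np.round(f,1),np.round(manip.get_state()["tool_pos"],4))
    if f[2]>24: print("stop");break
c=optics.camera("side")
import cv2;cv2.imwrite("pics/sd2.png",cv2.resize(c["img"][120:260,240:400],None,fx=5,fy=4.2)[:,:,::-1])
print(manip.get_state()["time"])
E
```

```text
t 2.8667 [ 0.34971109 -0.38464018 -0.15894501]
hit False [0.47472321 0.06128793 0.19419774] expected z 0.20414570696119916 [-0.25984064  0.30447761  0.68642638]
dz -0.009947967247979972
0.06 [-0.7  0.8 -0.1] [0.469 0.061 0.19 ]
0.12 [4.3 1.4 8.9] [0.4665 0.0607 0.1871]
0.18 [4.2 0.6 7. ] [0.4617 0.0604 0.1826]
0.24 [3.9 0.3 7.1] [0.4571 0.0601 0.1778]
0.3 [4.8 0.9 4.4] [0.4526 0.0599 0.1726]
0.36 [4.5 1.6 2.8] [0.4484 0.0596 0.1672]
0.42 [ 2.6 -0.   1.6] [0.4445 0.0594 0.1618]
0.48 [1.7 0.9 2.4] [0.4405 0.0593 0.156 ]
0.54 [-0.7 -0.8  2.2] [0.4375 0.0592 0.1503]
0.6 [-0.9  0.9  1.7] [0.4352 0.0591 0.1445]
0.66 [-0.5  0.3 -0.4] [0.4334 0.0589 0.1388]
0.72 [-0.6 -0.3 -0.3] [0.4319 0.0588 0.1331]
10.1
```

View pics/sd2.png

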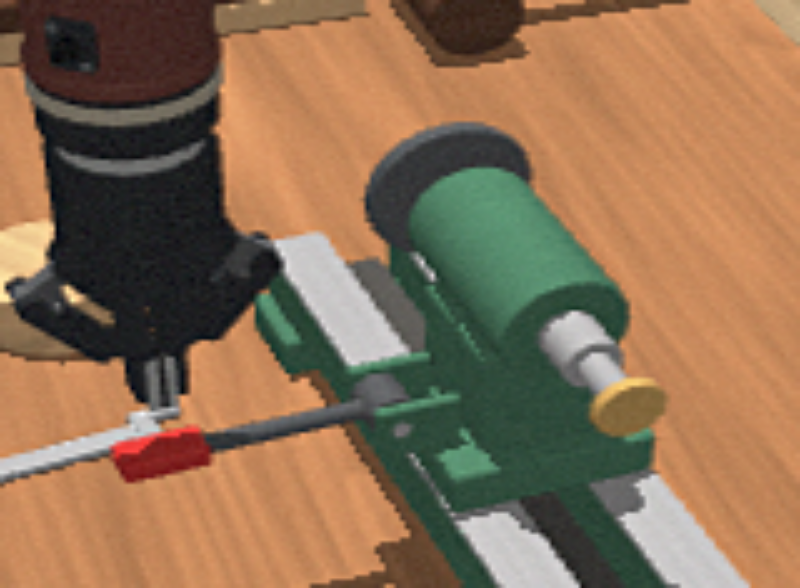

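The lever is level with the red paddle down and the fingers just off it, so it's locked. Next is the centre.

```bash
cat > push.py <<'E'
from g import *
q=rot([0,0,-1]);Y=RW.apply([0,1,0])
p=manip.get_state()["tool_pos"];manip.line_to(p+[0,0,.16],speed=.2)
manip.move_pose(w(0,-.175,.20),q)
manip.line_to(w(0,-.175,.107),speed=.12)
manip.sleep(.2);f0=np.mean([F() for _ in range(1)],0)
print("t",manip.get_state()["time"])
hit=manip.line_to(w(0,-.118,.107),speed=.025,contact_N=4)
T=lambda:(RW.inv().apply(manip.get_state()["tool_pos"]-O))
print("hit",hit,np.round(T(),4),np.round(F()-f0,1))
y=T()[1]
def push():
    v=[]
    for _ in range(3): v.append(-(F()-f0)@Y); manip.sleep(.02)
    return np.mean(v)
log=[];hold=None;vs=[]
while True:
    f=push();log.append((round(y*1e3,1),round(f,1)));t=manip.get_state()["time"]
    if hold is None and f>16.8: hold=t
    if hold is not None:
        vs.append(f)
        if t-hold>1.7 or f>24: break
        y+=np.clip((18.2-f)/5*.4e-3,-.4e-3,.4e-3)*1.0
    else: y+=1e-3 if f<9 else .4e-3
    if y>-.080: print("limit");break
    manip.line_to(w(0,y,.107),speed=.02)
print(log[::2],"\nhold",np.round(vs,1),np.round(T(),4),manip.get_state()["time"])
manip.line_to(w(0,y-.04,.107),speed=.05)
manip.line_to(w(0,y-.05,.21),speed=.15)
print("res",np.round(F()-f0,1),manip.get_state()["time"])
E
python3 push.py
```

```text
t 13.1667
hit True [-1.000e-04 -1.367e-01  1.068e-01] [ 0.6 -4.2 -0.4]
[(np.float64(-136.7), np.float64(4.3)), (np.float64(-134.7), np.float64(7.7)), (np.float64(-132.7), np.float64(7.7)), (np.float64(-130.7), np.float64(7.5)), (np.float64(-128.7), np.float64(7.4)), (np.float64(-126.7), np.float64(6.9)), (np.float64(-124.7), np.float64(7.4)), (np.float64(-122.7), np.float64(7.3)), (np.float64(-120.7), np.float64(7.6)), (np.float64(-118.7), np.float64(7.0)), (np.float64(-116.7), np.float64(7.3)), (np.float64(-114.7), np.float64(6.7)), (np.float64(-112.7), np.float64(7.3)), (np.float64(-110.7), np.float64(7.9)), (np.float64(-109.3), np.float64(10.2)), (np.float64(-108.5), np.float64(12.6)), (np.float64(-107.7), np.float64(14.1)), (np.float64(-106.9), np.float64(16.4)), (np.float64(-106.1), np.float64(17.5)), (np.float64(-106.0), np.float64(17.4)), (np.float64(-105.9), np.float64(18.1)), (np.float64(-105.9), np.float64(17.6))] 
hold [17.5 17.6 17.4 17.3 18.1 17.8 17.6] [ 0.0002 -0.1096  0.1074] 27.2833
res [ 1.4  0.3 -1.7] 29.075
```

The push rose 5 N/mm past the 7 N friction and held 17.3 to 18.1 N for 1.7 s, so the centre is seated. Next I check whether the tilted pose for lifting the lever is reachable.

```bash
python3 - <<'E'
from g import *
for t in(50,55,60,65):
  q=rot([np.cos(np.radians(t)),0,-np.sin(np.radians(t))])
  for p in((-.209,-.06,.16),(-.209,-.06,.02),(-.209,0,.02),(-.205,0,.05),(-.195,0,.085),(-.215,0,.16),(-.235,0,.085)):
    j=planner.inverse_kinematics(w(*p),q);print(t,p,None if j is None else np.round(j,2))
import cv2;c=optics.camera("side");cv2.imwrite("pics/sd3.png",cv2.resize(c["img"][120:260,240:400],None,fx=5,fy=4.2)[:,:,::-1])
E
```

```text
50 (-0.209, -0.06, 0.16) [-0.49 -0.54 -1.07  0.43  0.34  1.13]
50 (-0.209, -0.06, 0.02) None
50 (-0.209, 0, 0.02) None
50 (-0.205, 0, 0.05) None
50 (-0.195, 0, 0.085) [-0.15 -0.36 -1.25 -0.    0.13  1.41]
50 (-0.215, 0, 0.16) [-0.17 -0.57 -1.09  0.37  0.15  1.39]
50 (-0.235, 0, 0.085) [-0.2  -0.51 -1.29  0.11  0.17  1.37]
55 (-0.209, -0.06, 0.16) [-0.43 -0.48 -0.98  0.51  0.27  1.16]
55 (-0.209, -0.06, 0.02) None
55 (-0.209, 0, 0.02) None
55 (-0.205, 0, 0.05) [-0.13 -0.26 -1.24 -0.01  0.11  1.41]
55 (-0.195, 0, 0.085) [-0.12 -0.32 -1.15  0.14  0.1   1.42]
55 (-0.215, 0, 0.16) [-0.14 -0.5  -1.    0.47  0.11  1.41]
55 (-0.235, 0, 0.085) [-0.17 -0.45 -1.2   0.22  0.13  1.39]
60 (-0.209, -0.06, 0.16) [-0.37 -0.41 -0.9   0.6   0.21  1.19]
60 (-0.209, -0.06, 0.02) [-0.37 -0.15 -1.2   0.04  0.21  1.19]
60 (-0.209, 0, 0.02) [-0.11 -0.15 -1.21 -0.01  0.09  1.42]
60 (-0.205, 0, 0.05) [-0.11 -0.22 -1.14  0.14  0.08  1.42]
60 (-0.195, 0, 0.085) [-0.1  -0.27 -1.05  0.27  0.08  1.43]
60 (-0.215, 0, 0.16) [-0.12 -0.43 -0.91  0.57  0.09  1.42]
60 (-0.235, 0, 0.085) [-0.14 -0.38 -1.11  0.33  0.1   1.4 ]
65 (-0.209, -0.06, 0.16) [-0.33 -0.33 -0.81  0.68  0.16  1.22]
65 (-0.209, -0.06, 0.02) [-0.33 -0.12 -1.1   0.17  0.16  1.22]
65 (-0.209, 0, 0.02) [-0.1  -0.12 -1.11  0.15  0.06  1.43]
65 (-0.205, 0, 0.05) [-0.09 -0.18 -1.05  0.27  0.06  1.43]
65 (-0.195, 0, 0.085) [-0.09 -0.21 -0.96  0.39  0.06  1.44]
65 (-0.215, 0, 0.16) [-0.1  -0.35 -0.82  0.66  0.07  1.43]
65 (-0.235, 0, 0.085) [-0.11 -0.32 -1.02  0.44  0.07  1.42]
```

View pics/sd3.png

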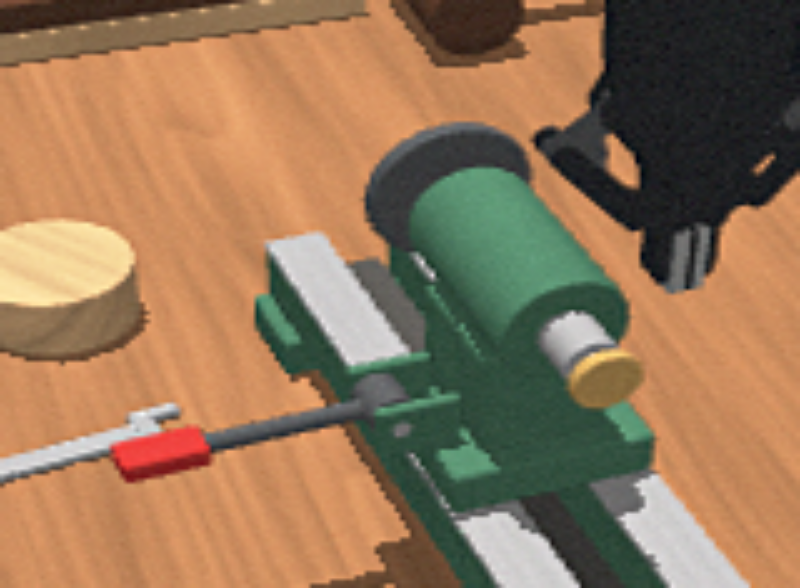

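Lever still down, and the centre disc is now close to the quill mouth. I'll use the 60° tilt with the tool turned so the knuckles point along y, slide under the paddle from the side, and lift.

```bash
cat > lift.py <<'E'
from g import *
import cv2
t=np.radians(60);z=np.array([np.cos(t),0,-np.sin(t)])
best=None
for s in(1,-1):
    y=np.array([0,s,0.]);q=(RW*Ro.from_matrix(np.c_[np.cross(y,z),y,z])).as_quat()
    js=[planner.inverse_kinematics(w(*p),q) for p in((-.209,-.08,.2),(-.209,-.08,.02),(-.209,0,.02),(-.197,0,.09),(-.24,0,.12))]
    ok=all(j is not None for j in js);print(s,ok,js[0])
    if ok and (best is None or abs(js[0][5])<abs(best[1])): best=(q,js[0][5])
q=best[0]
p=manip.get_state()["tool_pos"];manip.line_to(p+[0,0,.06],speed=.2)
manip.move_pose(w(-.209,-.08,.2),q)
manip.line_to(w(-.209,-.08,.02),speed=.15)
manip.sleep(.1);f0=F()
print("t",manip.get_state()["time"],"hit",manip.line_to(w(-.209,0,.02),speed=.08,contact_N=4),np.round(F()-f0,1))
for a in np.linspace(.1,1,10):
    manip.line_to(w(-.209+.012*a,0,.02+.07*a),speed=.05);print(round(a,1),np.round(F()-f0,1))
manip.line_to(w(-.24,0,.12),speed=.15)
print(np.round(F()-f0,1),manip.get_state()["time"])
for n in("side","scene"):
    c=optics.camera(n)["img"];cv2.imwrite(f"pics/{n}4.png",c[:,:,::-1])
a=cv2.resize(cv2.imread("pics/side4.png")[120:260,240:400],(400,350));b=cv2.resize(cv2.imread("pics/scene4.png")[160:350,270:480],(400,350))
cv2.imwrite("pics/both4.png",np.hstack([a,b]))
E
python3 lift.py
```

```text
1 True [-0.45086866 -0.4219331  -0.79558972  0.73013949  0.24607057 -0.45006347]
-1 True [-0.45086866 -0.4219331  -0.79558972  0.73013949  0.24607057  2.69152918]
t 32.525 hit False [-0.2  1.4 -0.5]
0.1 [-0.8  0.7 -1. ]
0.2 [-0.1 -0.4 -1.1]
0.3 [-1.   0.7  0.2]
0.4 [-0.6  0.4 -0.9]
0.5 [-0.4  0.4 -0.7]
0.6 [-0.4  0.9 -1.3]
0.7 [-0.8  1.  -1.6]
0.8 [-0.7  0.3 -0. ]
0.9 [-0.3  0.2 -0.5]
1.0 [-0.8 -0.1 -0.4]
[ 0.3  0.9 -0.1] 37.0917
```

View pics/both4.png

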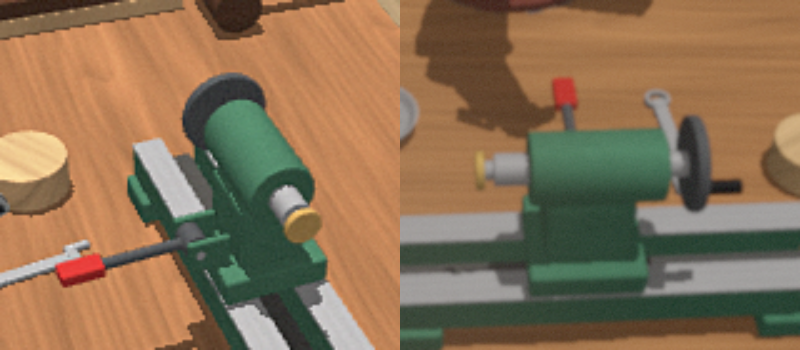

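The lever is still level with the paddle and the tailstock hasn't moved. The finger passed in front of the paddle end because the tips are slimmer than I assumed. I'll go in lower and further under, touch the paddle end, then lift.

```bash
cat > lift2.py <<'E'
from g import *
import cv2
for deg in (60,63,66):
    t=np.radians(deg);z=np.array([np.cos(t),0,-np.sin(t)]);y=np.array([0,1,0.]);q=(RW*Ro.from_matrix(np.c_[np.cross(y,z),y,z])).as_quat()
    js=[planner.inverse_kinematics(w(*p),q) for p in((-.24,0,.12),(-.235,0,.06),(-.222,0,.005),(-.18,0,.005),(-.167,0,.07),(-.23,0,.12))]
    print(deg,[j is not None for j in js])
    if all(j is not None for j in js): break
else: raise SystemExit
manip.line_to(w(-.24,0,.12),frame=q,speed=.1)
f0=F()
print(manip.line_to(w(-.24,0,.06),speed=.15,contact_N=6))
h=manip.line_to(w(-.222,0,.005),speed=.1,contact_N=5);print("down",h,np.round(F()-f0,1))
if h: raise SystemExit
manip.sleep(.1);f0=F()
h=manip.line_to(w(-.18,0,.005),speed=.04,contact_N=3)
p=RW.inv().apply(manip.get_state()["tool_pos"]-O);print("in",h,np.round(p,4),np.round(F()-f0,1),manip.get_state()["time"])
if not h: raise SystemExit
for a in np.linspace(.1,1,10):
    manip.line_to(w(p[0]+.013*a,0,p[2]+.064*a),speed=.05);f=F()-f0;print(round(a,1),np.round(f,1))
    if np.linalg.norm(f)>25: break
manip.line_to(w(p[0]-.025,0,p[2]+.085),speed=.12)
print(np.round(F()-f0,1),manip.get_state()["time"])
for n in("side","scene"):
    c=optics.camera(n)["img"];cv2.imwrite(f"pics/{n}5.png",c[:,:,::-1])
a=cv2.resize(cv2.imread("pics/side5.png")[120:260,240:400],(400,350));b=cv2.resize(cv2.imread("pics/scene5.png")[160:350,270:480],(400,350))
cv2.imwrite("pics/both5.png",np.hstack([a,b]))
E
python3 lift2.py
```

```text
60 [True, True, True, True, True, True]
False
down False [-1.  -0.1 -1.6]
in True [-1.98e-01  1.00e-04  4.30e-03] [-0.6  0.1 -0.7] 39.4833
0.1 [-4.5 -1.2 -6. ]
0.2 [-10.5  -2.8  -4.2]
0.3 [-13.1  -3.8  -2.9]
0.4 [-17.8  -4.4  -1.1]
0.5 [-20.9  -4.3   1.6]
0.6 [-23.1  -5.3   3.3]
0.7 [ 0.3 -2.1  0.9]
0.8 [-0.4 -0.9 -0.1]
0.9 [-1.  -1.2 -0.2]
1.0 [-1.5 -1.6  1.4]
[-0.1 -1.   0.5] 42.8167
```

View pics/both5.png

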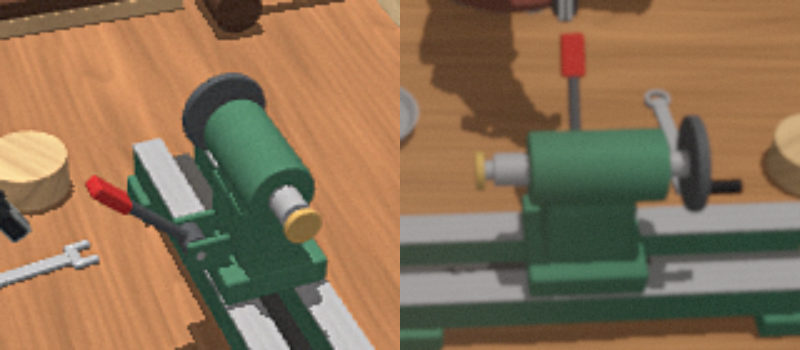

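The lever is back up at 45°, the tailstock is in the same place in both views, and the fingers are clear. I'll retreat and hand in.

```bash
python3 - <<'E'
from g import *
p=manip.get_state()["tool_pos"]
manip.line_to(p+[-.012,0,.07],speed=.15)
manip.sleep(.2);print(F(),manip.get_state()["time"])
print(job.hand_in())
E
```

```text
[ 0.62728434  0.23395762 -0.04430933] 43.7417
the job is handed in; nothing more can be done
None
```

I handed the job in at 43.7 s: the lever was pushed down and locked, the centre seated at about 17.6 N for 1.7 s, and the lever flicked back up on the second try (the first missed the paddle); the tailstock showed no visible shift and the arm was clear of everything.

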